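# Hold a weigh module's overload plunger at its stop with the gauge

## Task

Take the narrower of the two gauges out of the white rack, put its blade into the slot on top of the weigh module, and push it down against the sprung plunger until the gauge's shoulders sit on the module; keep pressing it against that stop with a few newtons to spare, without ramming it. Finish still gripping the gauge and holding it pressed home, upright: the program ends while holding, nothing is let go. Leave the wide gauge in the rack and do not disturb the glassware, jar and weights around.

Things in the scene. Friction and masses are not known exactly. Their poses are not given: they have to be found in the camera images.
- gauge_narrow: The gauge to use, loose, about 80 g: grey ribbed handle 14 (x) x 30 (y) x 42 (z) mm, below it a flat steel blade 5 (x) x 20 (y) mm, 45 mm long, last 4 mm 3 x 16 mm. Origin at the middle of the handle's underside (shoulder plane); z up, blade along -z. Grip the handle across x. Starts upright in either slot of the rack, blade down, shoulders on its top; same heading as the rack.
- gauge_narrow_tip (a point): End of the narrow gauge's blade, 45 mm below the origin of gauge_narrow.
- gauge_wide: The other gauge, to be left in the rack: same form, but handle 14 x 40 x 42 mm and blade 5 x 30 mm; too wide for the module's slot. Same origin and axes.
- rack: White block on a dark foot, fixed to the worktop, 60 (x) x 146 (y) x 55 (z) mm; origin under its centre at worktop height. Two equal slots 8 (x) x 34 (y) mm, 50 mm deep, in its top at y = -31 and +31 mm. Rack and module may stand on either side of the work.
- module: Aluminium weigh module fixed to the worktop: block 56 (x) x 70 (y) mm on a steel foot 84 x 100 x 10 mm with four bolts, top face 66 mm above the worktop; origin under its centre at worktop height. In a black window in its front (-x) face a brass pin goes down 10 mm with the plunger, from the upper to the lower mark. Black cable stub at the back.
- mouth (a point): Middle of the slot's mouth in the module's top face, 66 mm above the module's origin. The slot goes straight down, 7.5 (module x) x 23 (module y) mm, with a 2 mm chamfer at the mouth. The plunger's top lies 35 mm down, so the 45 mm blade meets it 10 mm before the shoulders meet the top face, the hard stop.
- plunger (a joint): Travel of the sprung plunger in the slot, m: 0 at rest, growing downward, 0.010 when the narrow gauge's shoulders sit on the module. The spring pushes up with 3 N at rest and 7 N at 0.010 (400 N/m); it throws the gauge up again if it is let go.
- weight_large: Bystander: brass-coloured knob weight, 30 mm wide, 46 mm high, between rack and module, origin under its centre.
- weight_small: Bystander: brass-coloured knob weight, 20 mm wide, 30 mm high, between rack and module, origin under its centre.
- vial: Bystander: white vial 14 mm wide, 46 mm high, between rack and module, origin under its centre.
- dish: Bystander: clear flat dish 58 mm wide, 14 mm high, origin under its centre.
- jar: Bystander: small white jar with blue lid, 37 mm wide, 45 mm high, origin under its centre.
- flask: Bystander: clear conical flask 65 mm wide, 97 mm high, origin under its centre.

How it is judged:
By the outcome, as a careful person would: the job done as asked, in the order asked, and still so for the second after the job is handed in, while the arm keeps its last pose, push and grip.
It also fails if it takes over 58 s, if anything falls off the work surface, if the arm or the gripper's body presses on something with over 40 N, if the wrist force passes 120 N, or if a joint passes its speed limit or range.

## Robot

A 7-joint arm with a two-finger parallel gripper is mounted at the origin on a cart in front of the work surface, level with it; the furniture and walls round the work are solid. World frame = base frame: x ahead of the robot, y to its left, z up, the work surface at z = 0. Lengths are in m, angles in rad, forces in N, time in s.
With the tool pointing down it reaches from about 0.4 to 0.925 m from the base axis. Payload 4.1 kg.
Tool frame: the origin (TCP) lies midway between the tips of the shut fingers; the grasp point (between the pads) lies 19 mm behind it (env.grip_depth is the z of the grasp point in the tool frame, in m); z points along the fingers, y is the line along which they close (so a half turn about z gives the same grasp; the last joint's range is limited). The gripper opens to 85 mm and grips with 20 to 120 N. Pads are 22 mm wide; open, the fingers measure 114 mm over their backs; the gripper's body (76 mm by 85 mm) begins 54 mm behind the grasp point. The pads swing forward as they close: fully open they stand 13 mm farther back than shut.
Start: joints at [-1.392, 0.398, 0.045, 1.537, -0.019, 1.207, -0.051], TCP at [0.178, 0.625, 0.231] pointing down, gripper open.
Joint ranges: [-2.82, 2.82], [-0.49, 2.23], [-1.37, 1.46], [0, 2.46], [-1.36, 4.5], [0.23, 2], [-2.94, 2.94]. Speed limits (rad/s): [2.57, 2.57, 3.14, 3.14, 3.14, 3.14, 3.14].

## Interface

Orientations are given as a unit quaternion [w, x, y, z].
In Python, from workcell import sensors, vision, ticket, env gives the robot as it stands.
- The arm moves only by the tool move_arm, never from a script. Its argument "commands" is text: rows parted by semicolons, each of 7 numbers parted by spaces: the turn, a rotation vector about the tool's x, y, z in degrees, then the shift along the tool's x, y, z in mm, then the opening, from 0 (shut) to 1 (fully open). In form: rx ry rz tx ty tz grip; .... A call has 1 to 8 rows; each row is the pose to reach, as a shift and turn from the pose commanded when the call began, along the tool's axes at that moment; what a row does not reach only later rows make up. A row lasts 1/8 s, in which the tool goes at most 62.5 mm and 10.7 degrees, less where a joint would pass 70% of its speed; a pose out of reach is approached as far as the arm can. A call with a gripper value outside its range is refused whole. The fingers move at their own pace and stop on an object; the grip force is fixed at half the most. Time passes only in rows, so rows that repeat a pose let the fingers close. It gives the time, the measured TCP pose, the force, the opening and the grip force at its end, in the units of the state.
- sensors.observe(): the state, without advancing time (a new reading comes with each control period).
- vision.camera(name): name is "side" or "top"; returns (picture, depth): 384x512x3 uint8, blue, green, red; 384x512 float32, m along the optical axis (not along the pixel's ray), 0 where there is no reading.
- vision.calibration(name): a dict with "K" (3x3 intrinsics, pixels), "D" ([k1, k2, p1, p2, k3] as OpenCV has them; the pictures are not rectified), "pose" (4x4, takes a point from camera to world coordinates). Camera axes: x right, y up, looking along -z (the intrinsics and any distortion apply to the point x, -y, -z); pixel columns grow to the right and rows downward; lengths in m; the calibration is good to about 2 mm. A picture is of the moment at which its call begins. calibration takes no time and is no camera call.
- ticket.finish_job(): hands the job in; it is judged then, once.
The state is a dict: "time_s": time; "qpos": joint angles; "qd": joint speeds; "joint_efforts": joint torques, N m; "tool_pos": TCP position; "orientation": TCP orientation; "wrist_force": force on the tool from outside, world axes, zero at the start; "wrist_torque": the same for the moment, N m; "grip_width": finger opening in m; "grasp_force": force on a finger pad.
Only numpy, scipy, OpenCV 4.12 (cv2) and the standard library are available. Lean on these libraries where they do the work, as an engineer would, in place of code of your own. Each camera call takes 0.05 s, during which the arm holds its last target. There are 200 camera calls.

## Working session

There is one attempt and no reset: what is moved stays moved. The work goes in short steps, Python scripts to look and compute and a tool call to move; the robot and the scene stay as the last step left them, time stands still between calls to the robot, and variables do not carry over. Pictures are saved under pics/ and viewed, at most 10 in all, crops included, and the job is handed in when it is done.

Besides the shell and the picture viewer there is one more tool, called after ">>>" by a JSON object that holds its "api" and its "payload". move_arm: Moves the arm, as the interface text tells. Its arguments: {"type":"object","properties":{"commands":{"type":"string"}},"required":["commands"]}

```bash
mkdir -p pics; python3 - <<'E'
from workcell import sensors, vision, ticket, env
import cv2,numpy as np
for n in("top","side"):
    p,d=vision.camera(n); cv2.imwrite(f"pics/{n}0.png",p); np.save(f"pics/{n}0.npy",d)
    c=vision.calibration(n); print(n,c)
s=sensors.observe(); print(s,env.grip_depth)
E
```

```text
top {'K': array([[430.20023111,   0.        , 259.39367663],
       [  0.        , 430.20023111, 189.7882229 ],
       [  0.        ,   0.        ,   1.        ]]), 'D': array([-0.12198173,  0.        ,  0.        ,  0.        ,  0.        ]), 'pose': array([[-0.02266712,  0.99667212, -0.07829993,  0.5404371 ],
       [-0.99961715, -0.02383763, -0.01404683, -0.00793432],
       [-0.01586657,  0.07795155,  0.99683088,  0.9766178 ],
       [ 0.        ,  0.        ,  0.        ,  1.        ]])}
side {'K': array([[451.99105836,   0.        , 252.86164316],
       [  0.        , 451.99105836, 182.0901824 ],
       [  0.        ,   0.        ,   1.        ]]), 'D': array([-0.05197602,  0.        ,  0.        ,  0.        ,  0.        ]), 'pose': array([[-0.75180404,  0.45855243, -0.47383579,  0.19168974],
       [-0.6592795 , -0.50978548,  0.55269278,  0.51573621],
       [ 0.01188401,  0.72790688,  0.685573  ,  0.6855006 ],
       [ 0.        ,  0.        ,  0.        ,  1.        ]])}
{'time_s': 0.1, 'qpos': array([-1.3919917 ,  0.39914606,  0.04503761,  1.537765  , -0.01871516,
        1.20693246, -0.05070673]), 'qd': array([-3.11262433e-04, -9.76906290e-05,  1.86334900e-03, -4.43487518e-03,
       -1.04730501e-03, -3.35137327e-04,  1.38966523e-03]), 'joint_efforts': array([ 3.54044387e-03, -4.76263082e+01,  1.37034170e+00, -2.54949099e+01,
        1.20373332e-02,  5.03453426e-03,  1.45332024e-05]), 'tool_pos': array([0.17807167, 0.62452217, 0.23034438]), 'orientation': array([-7.02947107e-05,  1.38407250e-01,  9.90374978e-01, -9.11895378e-04]), 'wrist_force': array([-0.12316708,  0.47628386, -1.00131155]), 'wrist_torque': array([ 0.01017324,  0.04645643, -0.0124912 ]), 'grasp_force': 0.0, 'grip_width': 0.08529652792008666} -0.0187
```

View pics/top0.png

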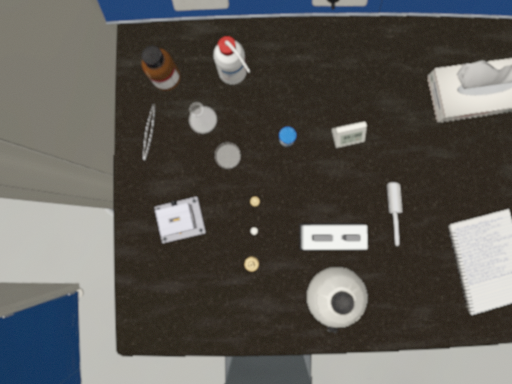

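View pics/side0.png

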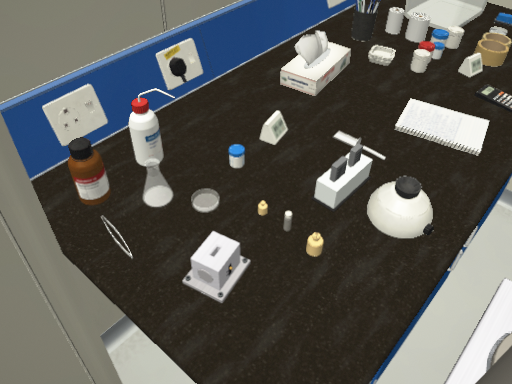

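The top view shows the module at about (180,219) and the rack at about (335,237) with gauges at about (322,238) and (352,237). In the side view they are at about (215,262) and (343,180). Next I'll look at crops and get positions from depth.

```bash
cat > h.py <<'E'
from workcell import sensors, vision, ticket, env
import cv2,numpy as np
def cloud(n,d):
    c=vision.calibration(n);h,w=d.shape
    v,u=np.mgrid[:h,:w]
    q=cv2.undistortPoints(np.stack([u,v],-1).reshape(-1,1,2).astype(float),c["K"],c["D"]).reshape(h,w,2)
    P=np.stack([q[...,0]*d,-q[...,1]*d,-d],-1)
    return P@c["pose"][:3,:3].T+c["pose"][:3,3]
def pix(n,P):
    c=vision.calibration(n);T=np.linalg.inv(c["pose"])
    q=np.atleast_2d(P)@T[:3,:3].T+T[:3,3]; q=q*[1,-1,-1]
    return cv2.projectPoints(q,np.zeros(3),np.zeros(3),c["K"],c["D"])[0].reshape(-1,2)
def rect(P): 
    (c,s,a)=cv2.minAreaRect((P[:,:2]*1000).astype(np.float32)); return np.round(c,1),np.round(s,1),round(a,1)
E
python3 - <<'E'
from h import *
t=cv2.imread("pics/top0.png");s=cv2.imread("pics/side0.png")
a=cv2.resize(t[190:260,140:220],(400,350),interpolation=2);b=cv2.resize(t[215:260,295:375],(400,225),interpolation=2)
c=cv2.resize(s[225:305,175:275],(400,320),interpolation=2);d=cv2.resize(s[130:210,300:400],(400,320),interpolation=2)
m=np.zeros((600,800,3),np.uint8);m[:280,:400]=a[:280];m[:225,400:]=b;m[280:,:400]=c;m[280:,400:]=d
cv2.imwrite("pics/crops.png",m)
for n in("top","side"):
    C=cloud(n,np.load(f"pics/{n}0.npy")); v,u=np.mgrid[:384,:512]
    R={"top":[(140,190,215,250),(295,215,375,260)],"side":[(175,225,255,300),(300,130,385,210)]}[n]
    for nm,(x0,y0,x1,y1),lv in zip(("mod","rack"),R,([(.06,.072)],[(.049,.06),(.088,.108)])):
        for lo,hi in lv:
            P=C[y0:y1,x0:x1].reshape(-1,3);P=P[(P[:,2]>lo)&(P[:,2]<hi)]
            print(n,nm,lo,len(P),rect(P),np.round(P[:,2].mean()*1000,1))
            if lo>.08:
                _,l,ce=cv2.kmeans((P*1000).astype(np.float32),2,None,(3,50,.1),5,2)
                for k in(0,1):print(len(P[l[:,0]==k]),ce[k].round(1),rect(P[l[:,0]==k]))
    for z in (0.0,):
        P=C[(C[...,2]>.012)&(C[...,2]<.25)];P=P[(P[:,0]>.3)&(P[:,0]<.8)&(abs(P[:,1])<.35)]
        if n=="top":
            g=np.zeros((200,200),np.uint8);ij=((P[:,:2]+[-.3,.35])/.004).astype(int);np.maximum.at(g,(ij[:,0],ij[:,1]),(P[:,2]*1000).astype(np.uint8))
            N,L,S,ce=cv2.connectedComponentsWithStats((cv2.dilate(g,np.ones((3,3)))>0).astype(np.uint8))
            for k in range(1,N):
                if S[k,4]>12:print("obj x,y",(ce[k][::-1]*.004+[.3,-.35]).round(3),"dx,dy",S[k,[3,2]]*4,"h",g[L==k].max())
E
```

```text
top mod 0.06 828 (array([553.9, 187.5]), array([56.6, 69.8]), 12.9) 66.1
top rack 0.049 1163 (array([ 508.8, -153.7]), array([136. ,  49.2]), 88.5) 55.3
top rack 0.088 261 (array([ 508. , -151.2]), array([96.1, 14.6]), 88.5) 96.4
150 [ 509.2 -122.5   96.2] (array([ 508.7, -123.5]), array([40.7, 14.5]), 88.5)
111 [ 508.1 -183.4   96.6] (array([ 507.2, -183.9]), array([30.7, 14.6]), 88.4)
obj x,y [ 0.372 -0.161] dx,dy [144 140] h 95
obj x,y [0.45  0.025] dx,dy [40 40] h 48
obj x,y [ 0.507 -0.156] dx,dy [ 64 152] h 103
obj x,y [0.553 0.184] dx,dy [108 120] h 71
obj x,y [ 0.553 -0.303] dx,dy [96 40] h 31
obj x,y [0.524 0.016] dx,dy [28 24] h 49
obj x,y [0.589 0.014] dx,dy [28 28] h 34
obj x,y [ 0.59  -0.286] dx,dy [24 12] h 14
obj x,y [0.697 0.075] dx,dy [68 68] h 17
obj x,y [ 0.735 -0.201] dx,dy [60 84] h 55
obj x,y [ 0.732 -0.062] dx,dy [44 44] h 48
obj x,y [0.72  0.258] dx,dy [20 12] h 12
obj x,y [0.775 0.131] dx,dy [60 72] h 99
side mod 0.06 1102 (array([555.6, 189.4]), array([57.8, 71.4]), 11.9) 65.9
side rack 0.049 862 (array([ 463.5, -151.9]), array([145.2, 138.2]), 0.5) 54.2
side rack 0.088 220 (array([ 508.3, -148. ]), array([98.4, 15.8]), 89.1) 94.8
129 [ 508.1 -118.2   94.8] (array([ 509.5, -120.1]), array([42.1, 14.8]), 87.5)
91 [ 506.5 -179.5   94.8] (array([ 507.3, -182.1]), array([15.1, 29.4]), 5.0)
```

View pics/crops.png

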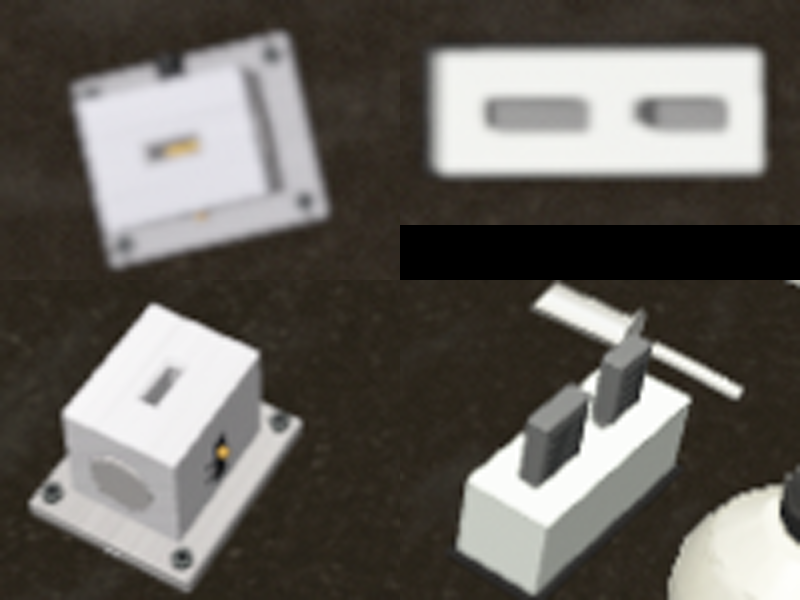

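The crops show the narrow gauge in the right-hand slot of the top view (-y side, about (507,-183) mm). The module's slot is clear, its pin faces -x, and its yaw is about +12.4°. Next I'll check clearance along the route.

```bash
cat >> h.py <<'E'
from scipy.spatial.transform import Rotation as Ro
def go(x,y,z,yaw,base=None):
    "tool y at yaw deg; x,y,z TCP in mm -> row numbers"
    s=sensors.observe();q=s["orientation"];R=Ro.from_quat(q[[1,2,3,0]])
    a=np.radians(yaw);ty=np.array([np.cos(a),np.sin(a),0]);tz=np.array([0,0,-1.]);tx=np.cross(ty,tz)
    G=Ro.from_matrix(np.c_[tx,ty,tz])
    print((R.inv()*G).as_rotvec(degrees=True).round(2),R.inv().apply(np.array([x,y,z])-s["tool_pos"]*1000).round(1),s["tool_pos"].round(4),s["wrist_force"].round(1),round(s["time_s"],2))
E
python3 - <<'E'
from h import *
C=np.concatenate([cloud(n,np.load(f"pics/{n}0.npy")).reshape(-1,3) for n in("top","side")])
for y0 in np.arange(.2,.9,.1):
    print(round(y0,1),[ (round(float(P[:,2].max()),2) if len(P:=C[(C[:,0]>=x0)&(C[:,0]<x0+.1)&(C[:,1]>=y0)&(C[:,1]<y0+.1)]) else None) for x0 in np.arange(-.2,.8,.1)])
print(pix("top",[.178,.625,.23]))
go(250,500,260,55);go(420,250,260,20);go(507,-183,200,-1.5)
E
```

```text
0.2 [-0.89, -0.89, None, None, 0.01, 0.01, 0.01, 0.07, 0.01, 0.01]
0.3 [-0.89, -0.88, None, None, 0.01, 0.01, 0.0, 0.01, 0.41, 0.39]
0.4 [-0.89, -0.88, None, 0.64, None, None, None, None, 0.41, None]
0.5 [-0.89, -0.88, None, 0.69, None, None, None, None, 0.2, None]
0.6 [-0.89, -0.89, -0.88, -0.88, -0.88, -0.89, -0.89, -0.89, 0.04, None]
0.7 [-0.74, -0.47, -0.23, -0.24, -0.24, -0.88, -0.89, -0.89, -0.89, None]
0.8 [-0.74, -0.46, -0.24, -0.24, -0.25, -0.31, -0.88, -0.89, -0.89, None]
[[-56.60984352 413.91916761]]
[-0.1   0.02 19.09] [-103.3 -100.1  -29.5] [0.1781 0.6245 0.2303] [-0.1  0.5 -1. ] 0.1
[-0.09  0.06 54.09] [-335.3 -293.9  -29.1] [0.1781 0.6245 0.2303] [-0.1  0.5 -1. ] 0.1
[-8.000e-02  7.000e-02  7.559e+01] [-537.7 -686.4   31.7] [0.1781 0.6245 0.2303] [-0.1  0.5 -1. ] 0.1
```

>>> {"api": "move_arm", "payload": {"commands": "0 0 6 -34 -33 -10 1; 0 0 13 -69 -67 -20 1; 0 0 19 -103 -100 -30 1; 0 0 26 -150 -139 -30 1; 0 0 33 -196 -178 -30 1; 0 0 40 -242 -216 -30 1; 0 0 47 -289 -255 -30 1; 0 0 54 -335 -294 -30 1"}}

```text
time_s: 1.1
tool_pos: [0.4204, 0.2487, 0.2612]
orientation: [-0.0, 0.575, 0.819, 0.0]
wrist_force: [1.4, 0.8, 0.0]
grip_width: 0.0856
grasp_force: 0.0
```

```bash
python3 - <<'E'
from h import *
go(490,0,230,0);go(507,-183,180,-1.5)
E
```

```text
[ 0.   -0.02 19.87] [-257.5  -19.1   31.1] [0.4204 0.2487 0.2612] [1.4 0.8 0. ] 1.1
[ 0.000e+00 -2.000e-02  2.137e+01] [-435.4  -65.3   81. ] [0.4204 0.2487 0.2612] [1.4 0.8 0. ] 1.1
```

>>> {"api": "move_arm", "payload": {"commands": "0 0 5 -60 -5 5 0.5; 0 0 10 -120 -10 15 0.5; 0 0 15 -180 -15 25 0.5; 0 0 20 -240 -25 40 0.5; 0 0 21.4 -300 -37 60 0.5; 0 0 21.4 -360 -50 80 0.5; 0 0 21.4 -415 -60 100 0.5; 0 0 21.4 -435 -65 120 0.5"}}

```text
time_s: 2.1
tool_pos: [0.5075, -0.1847, 0.1406]
orientation: [0.001, 0.717, 0.697, -0.001]
wrist_force: [0.2, -0.1, -0.1]
grip_width: 0.043
grasp_force: 0.0
```

```bash
python3 - <<'E'
from h import *
p,d=vision.camera("side"); cv2.imwrite("pics/side1.png",cv2.resize(p[60:240,230:470],(800,600),interpolation=2))
go(507.3,-183,61,-1.5)
E
```

```text
[-0.24  0.2  -0.19] [ 3.1  1.8 77.3] [ 0.5057 -0.1858  0.1383] [-1.2 -1.  -1.9] 2.15
```

View pics/side1.png

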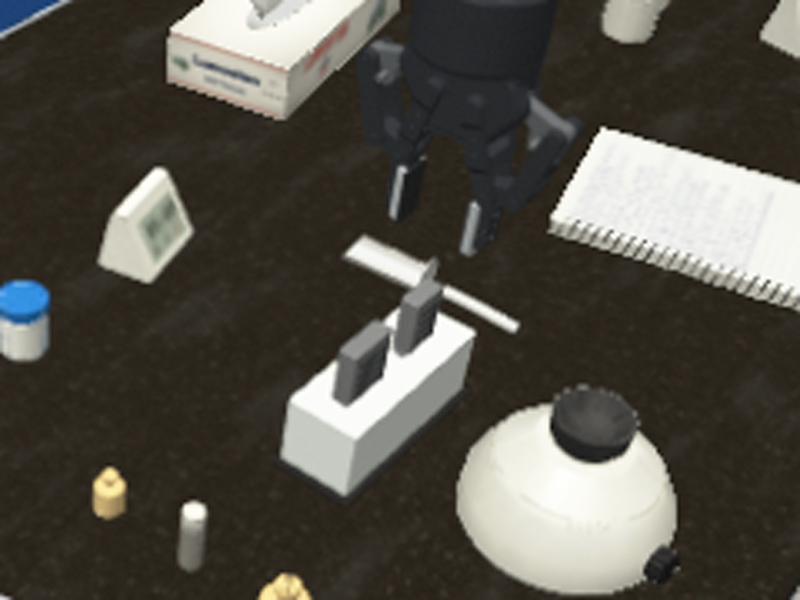

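The view shows the open fingers above the narrow gauge (at about (418,315) in the crop), one on each side of it. I'm descending.

>>> {"api": "move_arm", "payload": {"commands": "0 0 0 0 0 15 0.5; 0 0 0 0 0 35 0.5; 0 0 0 0 0 55 0.5; 0 0 0 0 0 70 0.5; 0 0 0 0 0 79 0.5; 0 0 0 0 0 79 0.5; 0 0 0 0 0 79 0.5"}}

```text
time_s: 3.02
tool_pos: [0.5087, -0.1804, 0.0628]
orientation: [0.0, 0.715, 0.699, 0.0]
wrist_force: [1.4, -0.1, -0.3]
grip_width: 0.0431
grasp_force: 0.0
```

```bash
python3 - <<'E'
from h import *
go(507.3,-183,61,-1.5)
E
```

```text
[0.07 0.   0.19] [-2.6 -1.3  1.8] [ 0.5087 -0.1804  0.0628] [ 1.4 -0.1 -0.3] 3.02
```

>>> {"api": "move_arm", "payload": {"commands": "0 0 0 -2 -1 1 0.5; 0 0 0 -2 -1 1 0.3; 0 0 0 -2 -1 1 0.1; 0 0 0 -2 -1 1 0; 0 0 0 -2 -1 1 0; 0 0 0 -2 -1 1 0; 0 0 0 -2 -1 1 0; 0 0 0 -2 -1 1 0"}}

```text
time_s: 4.03
tool_pos: [0.5073, -0.1824, 0.0616]
orientation: [0.0, 0.715, 0.699, 0.0]
wrist_force: [-0.5, 0.7, 5.3]
grip_width: 0.013
grasp_force: 58.8
```

>>> {"api": "move_arm", "payload": {"commands": "0 0 0 0 0 -5 0; 0 0 0 0 0 -15 0; 0 0 0 0 0 -30 0; 0 0 0 0 0 -50 0; 0 0 0 0 0 -75 0; 0 0 0 0 0 -90 0; 0 0 0 0 0 -90 0; 0 0 0 0 0 -90 0"}}

```text
time_s: 5.03
tool_pos: [0.5065, -0.1819, 0.1506]
orientation: [-0.001, 0.715, 0.699, -0.0]
wrist_force: [0.6, -0.5, -0.7]
grip_width: 0.0135
grasp_force: 58.9
```

```bash
python3 - <<'E'
from h import *
go(554.7,188.4,152,12.4)
E
```

```text
[ -0.07  -0.04 -13.7 ] [371.3  39.8  -1.2] [ 0.5065 -0.1819  0.1506] [ 0.6 -0.5 -0.7] 5.03
```

>>> {"api": "move_arm", "payload": {"commands": "0 0 -2 30 3 0 0; 0 0 -4 85 9 0 0; 0 0 -6 145 16 0 0; 0 0 -8 205 22 0 0; 0 0 -10 265 29 0 0; 0 0 -12 320 34 0 0; 0 0 -13.7 355 38 0 0; 0 0 -13.7 371 40 0 0"}}

```text
time_s: 6.02
tool_pos: [0.5553, 0.1892, 0.1505]
orientation: [-0.0, 0.626, 0.78, -0.001]
wrist_force: [-0.2, -0.1, -0.8]
grip_width: 0.0134
grasp_force: 58.8
```

>>> {"api": "move_arm", "payload": {"commands": "0 0 0 0 0 0 0; 0 0 0 0 0 0 0; 0 0 0 0 0 0 0; 0 0 0 0 0 0 0"}}

```text
time_s: 6.52
tool_pos: [0.5557, 0.1865, 0.1515]
orientation: [0.0, 0.627, 0.779, 0.0]
wrist_force: [-0.6, 0.0, -1.7]
grip_width: 0.0136
grasp_force: 58.8
```

```bash
python3 - <<'E'
from h import *
for n,(x0,y0,x1,y1) in (("top",(130,180,230,255)),("side",(150,170,290,275))):
    p,d=vision.camera(n); cv2.imwrite(f"pics/{n}2.png",cv2.resize(p[y0:y1,x0:x1],(800,600),interpolation=2)); np.save(f"pics/{n}2.npy",d);cv2.imwrite(f"pics/{n}2f.png",p)
go(554.7,188.4,152,12.4)
E
```

```text
[ 0.01 -0.01 -0.06] [ 1.4 -0.6 -0.6] [0.5556 0.1872 0.1514] [-0.3 -0.  -1.4] 6.62
```

View pics/side2.png

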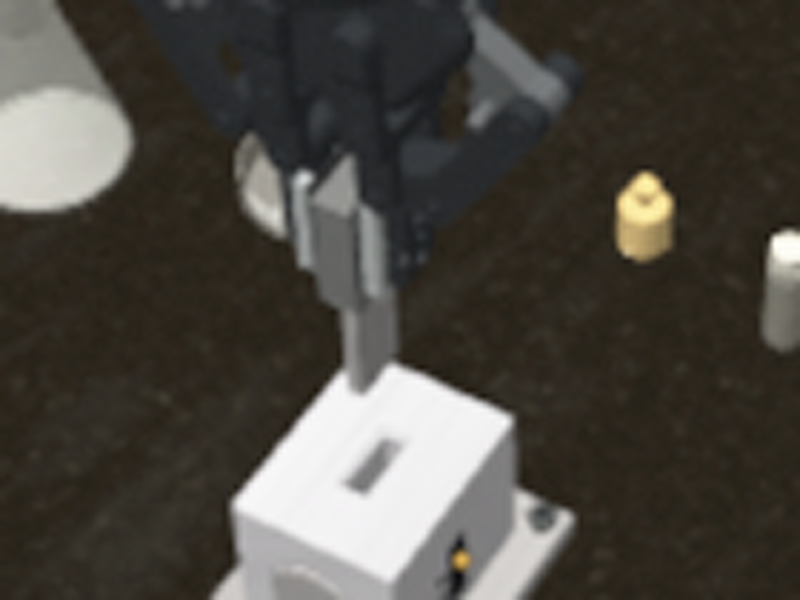

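The side view shows the gauge upright in the grip, with its tip above and behind the slot (slot at about (373,465) in the crop). Next I'll measure the gauge relative to the block in the same camera.

```bash
python3 - <<'E'
from h import *
s=sensors.observe();tp=s["tool_pos"]*1000
a=np.radians(12.4);Rz=np.array([[np.cos(a),np.sin(a)],[-np.sin(a),np.cos(a)]])
d=np.load("pics/side2.npy");C=cloud("side",d)*1000
im=cv2.imread("pics/side2f.png").astype(int)
L=C.copy();L[...,:2]=(C[...,:2]-tp[:2])@Rz.T
m=(abs(L[...,0])<12)&(abs(L[...,1])<25)&(L[...,2]>85)
for z0 in range(88,180,6):
    k=m&(L[...,2]>=z0)&(L[...,2]<z0+6)
    if k.sum()>3:print(z0,k.sum(),"x",np.percentile(L[k][:,0],[0,10,50,90,100]).round(1),"y",np.percentile(L[k][:,1],[0,10,50,90,100]).round(1),"grey",im[k].mean().round())
# module top in same frame
for n,f in(("side","pics/side0.npy"),("side","pics/side2.npy"),("top","pics/top0.npy")):
    Q=cloud(n,np.load(f))*1000;Q=Q[(Q[...,2]>62.5)&(Q[...,2]<70)&(abs(Q[...,0]-555)<50)&(abs(Q[...,1]-188)<55)]
    q=(Q[:,:2]-tp[:2])@Rz.T
    h=[np.percentile(q[:,i],[.5,99.5]).round(1) for i in(0,1)]
    print(n,rect(Q),h,[x.mean().round(2) for x in h])
# slot pixels in side0/top0: dark pixels inside block top
for n in("side","top"):
    p=cv2.imread(f"pics/{n}0.png");c=cloud(n,np.load(f"pics/{n}0.npy"))*1000
    q=vision.calibration(n);g=p.min(2).astype(int)  # project pixel rays to z=66
    v,u=np.mgrid[:384,:512];r=cv2.undistortPoints(np.stack([u,v],-1).reshape(-1,1,2).astype(float),q["K"],q["D"]).reshape(384,512,2)
    D=np.stack([r[...,0],-r[...,1],-np.ones((384,512))],-1)@q["pose"][:3,:3].T;o=q["pose"][:3,3]
    W=(o+D*((.066-o[2])/D[...,2])[...,None])*1000
    l=(W[...,:2]-tp[:2])@Rz.T
    k=(abs(l[...,0])<18)&(abs(l[...,1])<24)
    w=np.clip(np.percentile(g[k],60)-g[k]-20,0,None);wm=w>20
    X=l[k][wm];print(n,"slot",wm.sum(),"centroid",np.average(l[k],axis=0,weights=w).round(2),"minmax",X.min(0).round(1),X.max(0).round(1),rect(X/1000))
E
```

```text
100 14 x [-1.7 -1.1 -0.5  0.9  3.7] y [-10.7  -6.5   1.3   8.6   8.9] grey 153.0
106 21 x [-2.7 -1.5 -0.9  1.6  3.4] y [-9.8 -8.7  1.9  9.3 10. ] grey 125.0
112 22 x [-2.5 -1.5 -1.   1.2  2.9] y [-10.5  -6.5   1.6   8.7   9.1] grey 113.0
118 23 x [-2.2 -1.7 -1.1  1.7  3.5] y [-10.3  -8.3   1.8   9.    9.4] grey 106.0
124 21 x [-1.9 -1.6 -0.8  0.2  2.2] y [-11.3  -8.2   4.    8.7   9.1] grey 108.0
130 18 x [-2.  -1.7 -0.8  1.8  3.6] y [-4.5 -2.9  4.1  8.6  9.2] grey 106.0
136 6 x [-1.5 -1.4 -0.6  2.7  3.4] y [0.8 3.9 7.9 8.6 8.9] grey 112.0
142 6 x [-5.2 -4.7 -0.5  4.1  5. ] y [11.9 12.3 13.3 13.8 14.1] grey 84.0
148 24 x [-12.   -6.1  -1.7   5.9   7.4] y [ 7.4 10.2 13.2 14.4 14.9] grey 89.0
154 31 x [-11.9 -11.1  -1.5   8.9  11.9] y [ 9.9 11.  12.8 13.7 14.9] grey 102.0
160 35 x [-12.  -11.1  -2.    9.2  11. ] y [ 8.7 11.  12.8 14.  14.9] grey 112.0
166 34 x [-11.8 -11.1  -3.8   8.7  12. ] y [ 8.3 11.  12.7 13.9 14.7] grey 110.0
172 33 x [-11.4  -8.8  -0.7   9.8  11.8] y [ 9.9 10.9 12.6 13.6 13.8] grey 108.0
178 36 x [-11.7 -10.8  -2.   10.2  11.8] y [ 7.4 10.7 12.2 13.8 14.1] grey 111.0
side (array([555635.3, 189445.1]), array([57750.4, 71310.7]), 11.9) [array([-27.8,  28.2]), array([-32.2,  37.3])] [np.float64(0.2), np.float64(2.55)]
side (array([555527.9, 189517.1]), array([57427.7, 71043.1]), 11.1) [array([-28. ,  28.5]), array([-32.5,  37.4])] [np.float64(0.25), np.float64(2.45)]
top (array([553897.8, 187482. ]), array([56620. , 69798.2]), 12.9) [array([-29.4,  26.4]), array([-33.4,  35.4])] [np.float64(-1.5), np.float64(1.0)]
side slot 49 centroid [-0.7   4.01] minmax [-4.9 -7.8] [ 3.4 13.7] (array([-0.7,  2.9]), array([21.5,  8.3]), 88.4)
top slot 40 centroid [-1.85  1.4 ] minmax [-5.6 -9.6] [ 2.2 12.9] (array([-1.7,  1.6]), array([ 7.8, 22.4]), 0.3)
```

>>> {"api": "move_arm", "payload": {"commands": "0 0 0 1.5 -0.6 5 0; 0 0 0 3.3 -1.3 14 0; 0 0 0 3.3 -1.3 23 0; 0 0 0 3.3 -1.3 27 0; 0 0 0 3.3 -1.3 27 0; 0 0 0 3.3 -1.3 27 0; 0 0 0 3.3 -1.3 27 0; 0 0 0 3.3 -1.3 27 0"}}

```text
time_s: 7.62
tool_pos: [0.5538, 0.1907, 0.1245]
orientation: [0.0, 0.627, 0.779, 0.0]
wrist_force: [0.5, 0.1, -0.3]
grip_width: 0.0131
grasp_force: 58.8
```

```bash
python3 - <<'E'
from h import *
p,d=vision.camera("side");x0,y0,x1,y1=175,190,265,258
cv2.imwrite("pics/side3.png",cv2.resize(p[y0:y1,x0:x1],(794,600),interpolation=2))
s=sensors.observe();tp=s["tool_pos"]*1000;print(tp.round(1),s["wrist_force"].round(1),s["time_s"])
a=np.radians(12.4);Rz=np.array([[np.cos(a),np.sin(a)],[-np.sin(a),np.cos(a)]])
L=cloud("side",d)*1000;q=L.reshape(-1,3);Q=q[(q[:,2]>63)&(q[:,2]<69)&(abs(q[:,0]-555)<50)&(abs(q[:,1]-188)<55)]
L[...,:2]=(L[...,:2]-tp[:2])@Rz.T
print(rect(Q/1000))
k=(abs(L[...,0])<8)&(abs(L[...,1])<14)&(L[...,2]>78)&(L[...,2]<112);P=L[k];print("blade",k.sum(),"x",np.percentile(P[:,0],[5,25,50,75,95]).round(1),"y",np.percentile(P[:,1],[5,50,90,97]).round(1))
E
```

```text
[553.7 190.7 124.5] [ 0.1  0.2 -0.9] 7.675
(array([555.8, 189.3]), array([57.9, 72.1]), 11.6)
blade 102 x [-1.8 -1.3 -0.9 -0.1  3.3] y [-9.6  3.3  8.7  9.5]
```

View pics/side3.png

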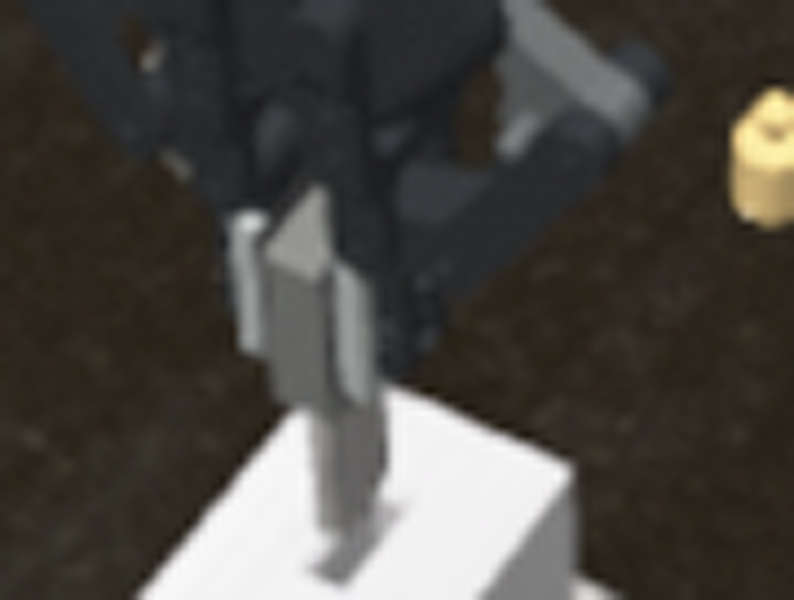

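The view shows the tip just above the slot (tip at about (332,530), slot's near end at about (329,577)). I'll overlay the model to check the alignment.

```bash
python3 - <<'E'
from h import *
im=cv2.imread("pics/side3.png");tp=np.array([553.7,190.7,124.5]);a=np.radians(12.4);R=np.array([[np.cos(a),-np.sin(a)],[np.sin(a),np.cos(a)]])
def box(cx,cy,w,l,z):
    P=[[*(tp[:2]+R@[cx+i*w/2,cy+j*l/2]),z] for i,j in((-1,-1),(-1,1),(1,1),(1,-1))]
    return ((pix("side",np.array(P)/1000)-[175,190]+.5)*8.82-.5)
def draw(b,c): cv2.polylines(im,[np.int32(b*8)],True,c,1,cv2.LINE_AA,3)
g=(0.5,-0.7);sh=tp[2]-6.6
for w,l,z in((14,30,sh),(14,30,sh+42),(5,20,sh),(5,20,sh-41),(3,16,sh-45)): draw(box(*g,w,l,z),(0,0,255))
draw(box(.4,-.9,7.5,23,66),(0,200,0));draw(box(.9,-1.1,56,70,66),(255,0,0))
cv2.imwrite("pics/ov.png",im)
E
```

```text
(no output)
```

View pics/ov.png

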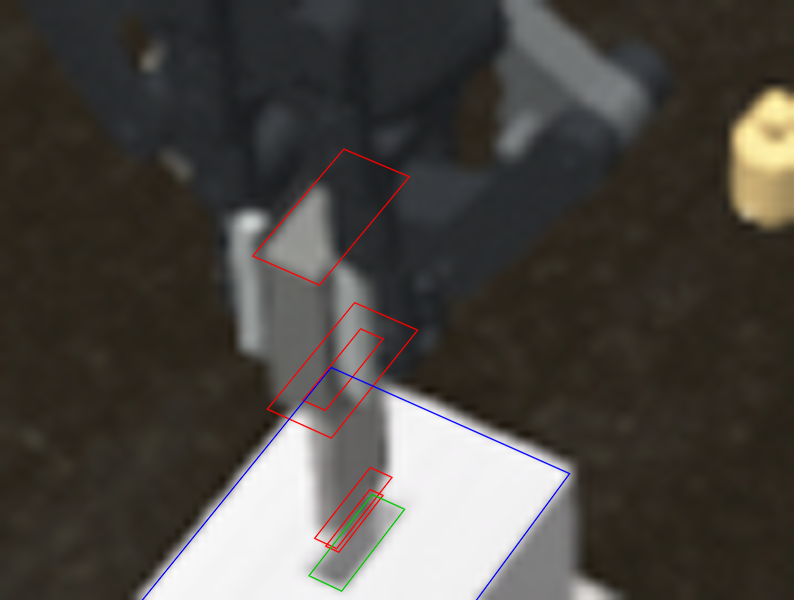

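The overlay agrees to within about 1 mm, which the chamfer can take. I'm going down gently.

>>> {"api": "move_arm", "payload": {"commands": "0 0 0 0 0 3 0; 0 0 0 0 0 6 0; 0 0 0 0 0 9 0; 0 0 0 0 0 12 0; 0 0 0 0 0 14 0; 0 0 0 0 0 14 0; 0 0 0 0 0 14 0"}}

```text
time_s: 8.55
tool_pos: [0.5537, 0.1907, 0.1104]
orientation: [0.0, 0.627, 0.779, 0.0]
wrist_force: [-1.1, -0.5, -0.7]
grip_width: 0.0131
grasp_force: 58.8
```

>>> {"api": "move_arm", "payload": {"commands": "0 0 0 0 0 4 0; 0 0 0 0 0 9 0; 0 0 0 0 0 14 0; 0 0 0 0 0 19 0; 0 0 0 0 0 23 0; 0 0 0 0 0 23 0; 0 0 0 0 0 23 0"}}

```text
time_s: 9.43
tool_pos: [0.5538, 0.1906, 0.0874]
orientation: [0.0, 0.627, 0.779, 0.0]
wrist_force: [-0.5, 0.1, -0.2]
grip_width: 0.0132
grasp_force: 58.8
```

>>> {"api": "move_arm", "payload": {"commands": "0 0 0 0 0 3 0; 0 0 0 0 0 6 0; 0 0 0 0 0 8 0; 0 0 0 0 0 10 0; 0 0 0 0 0 11 0; 0 0 0 0 0 11 0; 0 0 0 0 0 11 0; 0 0 0 0 0 11 0"}}

```text
time_s: 10.42
tool_pos: [0.5538, 0.1907, 0.0765]
orientation: [0.0, 0.627, 0.779, 0.0]
wrist_force: [-0.2, 0.6, 3.4]
grip_width: 0.0136
grasp_force: 59.6
```

>>> {"api": "move_arm", "payload": {"commands": "0 0 0 0 0 1 0; 0 0 0 0 0 2 0; 0 0 0 0 0 3 0; 0 0 0 0 0 3 0; 0 0 0 0 0 3 0; 0 0 0 0 0 3 0"}}

```text
time_s: 11.18
tool_pos: [0.5538, 0.1907, 0.0735]
orientation: [0.0, 0.627, 0.779, 0.0]
wrist_force: [-1.1, 0.5, 5.1]
grip_width: 0.0135
grasp_force: 59.7
```

>>> {"api": "move_arm", "payload": {"commands": "0 0 0 0 0 0.5 0; 0 0 0 0 0 1 0; 0 0 0 0 0 1 0; 0 0 0 0 0 1 0"}}

```text
time_s: 11.68
tool_pos: [0.5538, 0.1907, 0.0726]
orientation: [0.0, 0.627, 0.779, 0.0]
wrist_force: [-1.2, 0.2, 5.3]
grip_width: 0.0134
grasp_force: 60.1
```

>>> {"api": "move_arm", "payload": {"commands": "0 0 0 0 0 0.3 0; 0 0 0 0 0 0.6 0; 0 0 0 0 0 0.6 0; 0 0 0 0 0 0.6 0"}}

```text
time_s: 12.18
tool_pos: [0.5539, 0.1907, 0.0726]
orientation: [-0.0, 0.627, 0.779, 0.0]
wrist_force: [-2.4, 0.3, 11.0]
grip_width: 0.0136
grasp_force: 60.6
```

>>> {"api": "move_arm", "payload": {"commands": "0 0 0 0 0 0.3 0; 0 0 0 0 0 0.6 0; 0 0 0 0 0 0.6 0; 0 0 0 0 0 0.6 0"}}

```text
time_s: 12.68
tool_pos: [0.5539, 0.1907, 0.0726]
orientation: [-0.0, 0.627, 0.779, 0.0]
wrist_force: [-4.5, -1.0, 14.5]
grip_width: 0.0134
grasp_force: 61.2
```

It has stopped at the predicted height with about 14.5 N, which leaves about 8 N beyond the spring. I'll check the seat and the force.

```bash
python3 - <<'E'
from h import *
for i in range(4):
    p,d=vision.camera("side");s=sensors.observe();print(s["tool_pos"].round(4),s["wrist_force"].round(1),s["grasp_force"].round(1),round(s["time_s"],2))
cv2.imwrite("pics/side4.png",cv2.resize(p[195:303,170:275],(583,600),interpolation=2))
E
```

```text
Traceback (most recent call last):
AttributeError: 'float' object has no attribute 'round'
```

```bash
python3 - <<'E'
from h import *
for i in range(4):
    p,d=vision.camera("side");s=sensors.observe();print(s["tool_pos"].round(4),s["wrist_force"].round(1),s["grasp_force"],round(s["time_s"],2))
cv2.imwrite("pics/side4.png",cv2.resize(p[195:303,170:275],(583,600),interpolation=2))
E
```

```text
[0.5539 0.1908 0.0726] [-3.6 -0.9 14.8] 61.190566420555115 12.78
[0.5539 0.1908 0.0726] [-3.5 -2.2 13. ] 61.19048058986664 12.82
[0.5539 0.1907 0.0726] [-4.  -0.6 14.6] 61.1902517080307 12.88
[0.5539 0.1907 0.0726] [-2.7 -0.1 13.5] 61.18912160396576 12.93
```

View pics/side4.png

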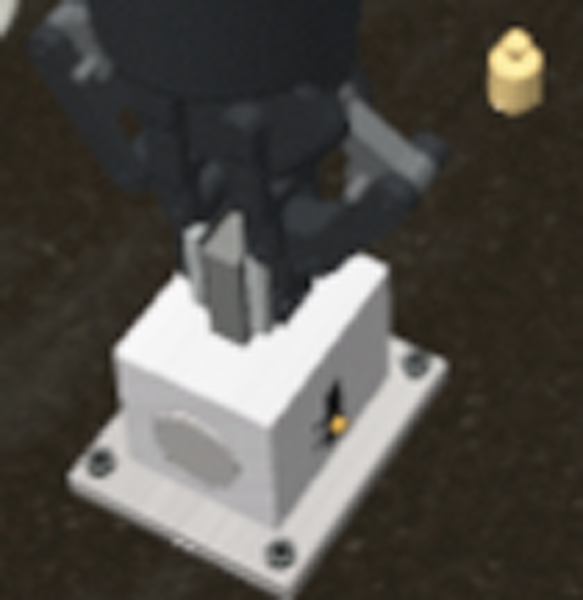

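The handle's shoulders sit on the block (at about (232,340)) and the brass pin is at the lower mark (at about (339,425)). The force holds steady at about 14 N.

```bash
python3 -c "
from workcell import ticket
print(ticket.finish_job())"
```

```text
the job is handed in; nothing more can be done
None
```

The narrow gauge is in the module with its shoulders on the top face and the pin at the lower mark; the arm still grips it upright, pressing with about 14 N (about 7 N more than the spring), and I handed the job in at about 13 s.

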